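# Find the loose bolt of the drive mount and hold its keeper open

### The arm

A 6-joint arm with a two-finger parallel gripper is mounted at the origin on a cart in front of the work surface, level with it; the furniture and walls round the work are solid. World frame = base frame: x ahead of the robot, y to its left, z up, the work surface at z = 0. Lengths are in mm, angles in degrees, forces in N, time in s.
With the tool pointing down it reaches from about 350 to 850 mm from the base axis. Payload 8.1 kg.
Tool frame: the origin (TCP) lies midway between the tips of the shut fingers; the grasp point (between the pads) lies 19 mm behind it (r.tcp_to_grasp is the distance from the TCP to the grasp point, in mm); z points along the fingers, y is the direction in which the jaws open and shut (so a half turn about z gives the same grasp; the last joint's range is limited). The gripper opens to 85 mm and grips with 20 to 120 N. Pads are 22 mm wide; open, the fingers measure 114 mm over their backs; the gripper's body (76 mm by 85 mm) begins 54 mm behind the grasp point. The pads swing forward as they close: fully open they stand 13 mm farther back than shut.
Start: joints at [65.695, 7.471, 85.268, -0, 87.261, -4.893], TCP at [199.392, 565.905, 231.292] pointing down, gripper open.
Joint ranges: [-169.43, 169.43], [-51.17, 129.36], [1.28, 143.12], [-76.62, 256.62], [0, 156.53], [-152.29, 152.29]. Speed limits (degrees/s): [136.94, 136.94, 159.86, 180, 180, 180].

### API

Orientations are given as [roll, pitch, yaw] about the fixed x, y, z axes, in that order (R = Rz(yaw) Ry(pitch) Rx(roll)).
In Python, from bench import r gives the robot as it stands.
- The arm moves only by the tool jog_arm, never from a script. Its argument "targets" is a list of rows, each a list of 7 numbers: the shift along the tool's x, y, z in m, then the turn, a rotation vector about the tool's x, y, z in rad, then the closure, from 0 (fully open) to 1 (shut). In form: [[dx, dy, dz, wx, wy, wz, claw], ...]. A call has 1 to 5 rows; each row is the pose to reach, as a shift and turn from the pose commanded when the call began, along the tool's axes at that moment; what a row does not reach only later rows make up. A row lasts 1/12 s, in which the tool goes at most 41.7 mm and 7.16 degrees, less where a joint would pass 70% of its speed; a pose out of reach is approached as far as the arm can. A call with a gripper value outside its range is refused whole. The fingers move at their own pace and stop on an object; "newtons" is the grip in N (left out, the last holds). Time passes only in rows, so rows that repeat a pose let the fingers close. It gives the time, the measured TCP pose, the force and the opening at its end, in the units of the state.
- r.sense(): the state, without advancing time (a new reading comes with each control period).
- r.snapshot(name): name is "side" or "top" or "wrist"; returns a dict with "pixels" (420x560x3 uint8, red, green, blue), "fx", "fy", "cx", "cy" (pixels), "origin" and "attitude" of the camera in the world. Camera axes: x right, y down, z forward; pixel columns grow to the right and rows downward; lengths in mm; the calibration is good to about 2 mm. A picture is of the moment at which its call begins. There is no depth.
- r.hand_in(): hands the job in, once; it reports no verdict.
The state is a dict: "time": time; "joint_pos": joint angles; "qd": joint speeds; "joint_efforts": joint torques, N m; "tool_pos": TCP position; "tcp_rot": TCP orientation; "ft_force": force on the tool from outside, world axes, zero at the start; "wrist_torque": the same for the moment, N m; "finger_gap": finger opening in mm.
Only numpy, scipy, OpenCV 4.12 (cv2) and the standard library are available. Lean on these libraries where they do the work, as an engineer would, in place of code of your own. Each camera call takes 0.05 s, during which the arm holds its last target.

### The job

One of the three big bolts on the roaster's drive mount has worked loose: tap their heads from above until you find it (the loose one sinks under a light push and stays down, the tight ones do not give). Then take hold of the bar of that bolt's sprung keeper frame, lift it to about 60 degrees and finish while still holding it up, so that a spanner can be put on the bolt. Keep the keepers of the tight bolts shut, and leave the other things on the counter where they are.

Things in the scene. Friction and masses are not known exactly. Their poses are not given: they have to be found in the camera images.
- mount: Fixed grey cast bed 155 mm deep by 310 wide by 30 high, with a shaft and brass gear in bearing blocks along its back (to 78 mm). Origin on the counter right below the middle bolt; x axis level from the bolts to the shaft (away from the robot), y along the bolt row to the left bolt. Bolts at y = +95, 0, -95 mm, x = 0. Its place and yaw (within 0.25 rad) differ each time.
- bolt_left_head (a point): Centre of the top face of the left bolt's hexagon head (as seen from the robot). Head 28 mm across corners, top about 52 mm above the counter, standing 15 mm clear of the keeper plate through whose opening (44 by 56 mm) it rises. Moves with the bolt.
- bolt_left (a joint): How far the left bolt has sunk, m: 0 at the start. The loose bolt sinks 8 mm under a downward push of about 2 to 3 N and then stays down; a tight bolt gives less than 1 mm even at 20 N. Which bolt is loose differs each time and cannot be seen beforehand.
- bolt_middle_head (a point): Centre of the top face of the middle bolt's hexagon head (as seen from the robot). Head 28 mm across corners, top about 52 mm above the counter, standing 15 mm clear of the keeper plate through whose opening (44 by 56 mm) it rises. Moves with the bolt.
- bolt_middle (a joint): How far the middle bolt has sunk, m: 0 at the start. The loose bolt sinks 8 mm under a downward push of about 2 to 3 N and then stays down; a tight bolt gives less than 1 mm even at 20 N. Which bolt is loose differs each time and cannot be seen beforehand.
- bolt_right_head (a point): Centre of the top face of the right bolt's hexagon head (as seen from the robot). Head 28 mm across corners, top about 52 mm above the counter, standing 15 mm clear of the keeper plate through whose opening (44 by 56 mm) it rises. Moves with the bolt.
- bolt_right (a joint): How far the right bolt has sunk, m: 0 at the start. The loose bolt sinks 8 mm under a downward push of about 2 to 3 N and then stays down; a tight bolt gives less than 1 mm even at 20 N. Which bolt is loose differs each time and cannot be seen beforehand.
- keeper_left_bar (a point): Middle of the grip bar of the left bolt's keeper: level round steel bar, 10 mm thick, along the mount's y axis, 44 mm free between its side arms; 75 mm in front of the bolt and 62 mm above the counter while shut, free below. Pinched from above with fingers closing along the mount's x axis, it turns between them as the keeper swings. Moves with the keeper.
- keeper_left_hinge (a point): Middle of the left keeper's hinge axis, which runs level along the mount's y axis, 32 mm behind the bolt and 36 mm above the counter; fixed to the mount. The bar stands 107 mm in front of it and 26 mm above it while shut.
- keeper_left (a joint): Opening angle of the left keeper, a flat steel frame round the bolt, rad: 0 shut (flat on the bed), grows as its front end with the bar is lifted up and back, stop at 1.45. A spring shuts it again unless it is held; holding it open takes about 2 to 4 N at the bar.
- keeper_middle_bar (a point): Middle of the grip bar of the middle bolt's keeper: level round steel bar, 10 mm thick, along the mount's y axis, 44 mm free between its side arms; 75 mm in front of the bolt and 62 mm above the counter while shut, free below. Pinched from above with fingers closing along the mount's x axis, it turns between them as the keeper swings. Moves with the keeper.
- keeper_middle_hinge (a point): Middle of the middle keeper's hinge axis, which runs level along the mount's y axis, 32 mm behind the bolt and 36 mm above the counter; fixed to the mount. The bar stands 107 mm in front of it and 26 mm above it while shut.
- keeper_middle (a joint): Opening angle of the middle keeper, a flat steel frame round the bolt, rad: 0 shut (flat on the bed), grows as its front end with the bar is lifted up and back, stop at 1.45. A spring shuts it again unless it is held; holding it open takes about 2 to 4 N at the bar.
- keeper_right_bar (a point): Middle of the grip bar of the right bolt's keeper: level round steel bar, 10 mm thick, along the mount's y axis, 44 mm free between its side arms; 75 mm in front of the bolt and 62 mm above the counter while shut, free below. Pinched from above with fingers closing along the mount's x axis, it turns between them as the keeper swings. Moves with the keeper.
- keeper_right_hinge (a point): Middle of the right keeper's hinge axis, which runs level along the mount's y axis, 32 mm behind the bolt and 36 mm above the counter; fixed to the mount. The bar stands 107 mm in front of it and 26 mm above it while shut.
- keeper_right (a joint): Opening angle of the right keeper, a flat steel frame round the bolt, rad: 0 shut (flat on the bed), grows as its front end with the bar is lifted up and back, stop at 1.45. A spring shuts it again unless it is held; holding it open takes about 2 to 4 N at the bar.
- spanner_center (a point): Loose steel spanner, 33 by 179 by 8 mm, lying on the counter in front of the mount; not part of the job. Point: its centre, half-way up.
- spare_bolt_center (a point): Loose spare bolt, 18 by 53 by 16 mm, lying in front of the mount; not part of the job. Point: its centre, half-way up.
- spare_gear_center (a point): Loose brass gear, 48 mm across, 16 mm high, lying in front of the mount; not part of the job. Point: its centre, half-way up.
- bearing_center (a point): Loose ball bearing, 35 mm across, 11 mm high, lying in front of the mount; not part of the job. Point: its centre, half-way up.
- bowl_center (a point): Loose white bowl, 92 mm across, 62 mm high, left of the mount; not part of the job. Point: its centre, half-way up.
- bean_tray_center (a point): Loose tray of beans, 98 by 143 by 28 mm, right of the mount; not part of the job. Point: its centre, half-way up.

How it is judged (in metres and radians):
On the way:
1. the loose bolt has been found: pushed down by more than 5 mm, while all keepers are still shut (value of joint any of bolt_left, bolt_middle, bolt_right above 0.005 m and value of joint each of keeper_left, keeper_middle, keeper_right below 0.15 rad), for 0.1 s.
At the end, for the whole second after the job is handed in: The loose bolt is down by more than 5 mm, its keeper is open by more than 0.87 rad (50 degrees), still (slower than 0.2 rad/s) and held by the fingers (more than 0.5 N), and the other two keepers are shut (below 0.15 rad) (((value of joint bolt_left above 0.005 m and value of joint keeper_left above 0.87 rad and velocity of joint keeper_left between -0.2 and 0.2 rad/s and contact force between the fingers and keeper_left above 0.5 N and value of joint each of keeper_middle, keeper_right below 0.15 rad) or (value of joint bolt_middle above 0.005 m and value of joint keeper_middle above 0.87 rad and velocity of joint keeper_middle between -0.2 and 0.2 rad/s and contact force between the fingers and keeper_middle above 0.5 N and value of joint each of keeper_left, keeper_right below 0.15 rad) or (value of joint bolt_right above 0.005 m and value of joint keeper_right above 0.87 rad and velocity of joint keeper_right between -0.2 and 0.2 rad/s and contact force between the fingers and keeper_right above 0.5 N and value of joint each of keeper_left, keeper_middle below 0.15 rad))); the arm keeps its last pose, push and grip.
It fails at once if a keeper was lifted by more than 0.3 rad whose bolt had not been found loose ((value of joint keeper_left above 0.3 rad and value of joint bolt_left below 0.003 m) or (value of joint keeper_middle above 0.3 rad and value of joint bolt_middle below 0.003 m) or (value of joint keeper_right above 0.3 rad and value of joint bolt_right below 0.003 m)).
It fails at once if one of the loose things on the counter was moved by more than 30 mm (distance of any of spanner_center, spare_bolt_center, spare_gear_center, bearing_center, bowl_center, bean_tray_center from where it was at the start of the episode above 0.03 m).
It also fails if it takes over 45 s, if anything falls off the work surface, if the arm or the gripper's body presses on something with over 40 N, if the wrist force passes 120 N, or if a joint passes its speed limit or range.

## Working session

There is one attempt and no reset: what is moved stays moved. The work goes in short steps, Python scripts to look and compute and a tool call to move; the robot and the scene stay as the last step left them, time stands still between calls to the robot, and variables do not carry over. Pictures are saved under pics/ and viewed, and the job is handed in when it is done.

Besides the shell and the picture viewer there is one more tool, called after "Request:" by a JSON object that holds its "method" and its "body", one argument or row to a line. jog_arm: Moves the arm, as the interface text tells. Its arguments: {"type":"object","properties":{"targets":{"type":"array","items":{"type":"array","items":{"type":"number"}}},"newtons":{"type":"number"}},"required":["targets"]}

```bash
ls; mkdir -p pics
python3 - <<'E'
from bench import r
import cv2,pickle
s=r.sense();print(s)
for n in("top","side","wrist"):
    d=r.snapshot(n);pickle.dump(d,open(f"{n}.pkl","wb"));cv2.imwrite(f"pics/{n}0.png",d["pixels"][:,:,::-1])
    print(n,{k:v for k,v in d.items() if k!="pixels"})
E
```

```text
pics
{'time': 0.0, 'joint_pos': array([ 6.56955301e+01,  7.51440082e+00,  8.53284988e+01,  7.11722058e-04,
        8.72604666e+01, -4.89470494e+00]), 'qd': array([-0.02774896,  0.02921039, -0.02721976,  0.06217516,  0.06910505,
        0.12504899]), 'joint_efforts': array([ 3.76966535e-03, -5.69405401e+01, -5.00561321e+01,  1.18835578e-04,
        1.46433769e-02, -1.99956480e-05]), 'tool_pos': array([199.1632826 , 565.414046  , 230.25927055]), 'tcp_rot': array([-1.79897071e+02, -9.52796353e-03,  1.60590192e+02]), 'ft_force': array([-0.08798041, -0.43461116,  1.00158893]), 'wrist_torque': array([-0.04304669,  0.01402145,  0.03599725]), 'finger_gap': 85.20545486698367}
top {'fx': 460.081463574017, 'fy': 460.081463574017, 'cx': 283.24249712793505, 'cy': 217.34111308205536, 'origin': array([ 391.83911577,  -43.11106771, 1341.23625849]), 'attitude': array([-1.74353155e+02, -9.77643559e-02, -9.16171411e+01])}
side {'fx': 455.5738401923865, 'fy': 455.5738401923865, 'cx': 280.3620194210705, 'cy': 214.73348627939794, 'origin': array([  722.87428288, -1122.85537559,   971.49359477]), 'attitude': array([-130.27827052,    0.14312284,    9.83628712])}
wrist {'fx': 348.4811466902796, 'fy': 348.4811466902796, 'cx': 283.0435696637299, 'cy': 205.81263504399095, 'origin': array([119.67007375, 594.18141458, 372.08188642]), 'attitude': array([1.60828013e+02, 8.95014554e-02, 7.05891095e+01])}
```

View pics/top0.png

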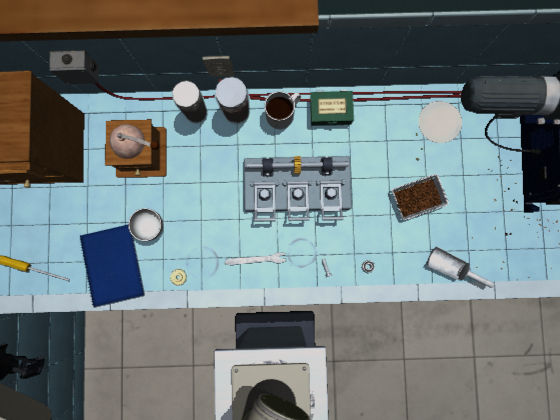

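View pics/side0.png

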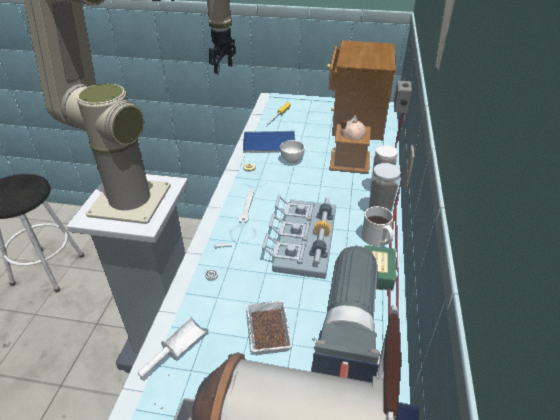

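View pics/wrist0.png

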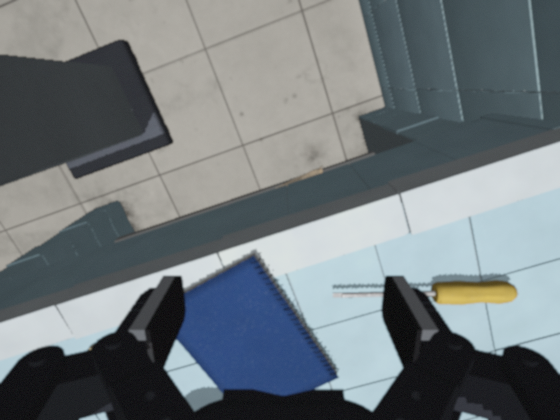

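The top view shows the mount at about (298,185) with bolts near (265,194), (298,194) and (331,193). The spanner is at (255,260), spare bolt (325,268), bearing (368,267) and gear (178,277). I'll zoom in next.

Run:
```python
import cv2,pickle
t=pickle.load(open("top.pkl","rb"))["pixels"][:,:,::-1]
s=pickle.load(open("side.pkl","rb"))["pixels"][:,:,::-1]
cv2.imwrite("pics/topz.png",cv2.resize(t[150:230,235:360],None,fx=6,fy=6,interpolation=cv2.INTER_CUBIC))
cv2.imwrite("pics/sidez.png",cv2.resize(s[190:280,255:345],None,fx=6,fy=6,interpolation=cv2.INTER_CUBIC))
```

```text
(no output)
```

View pics/topz.png

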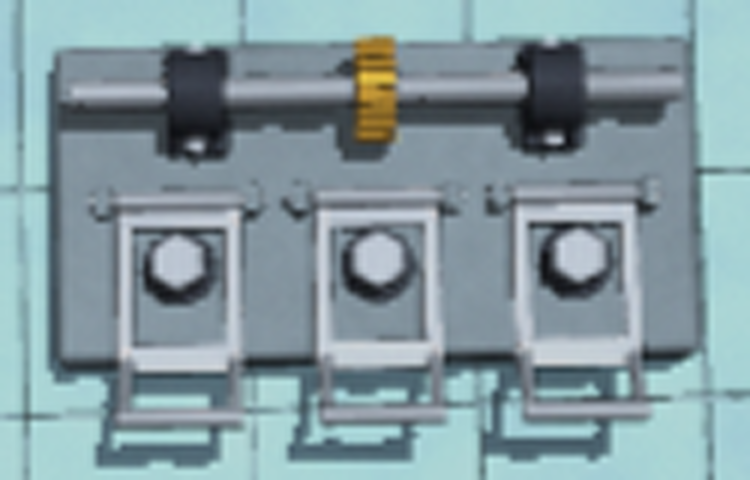

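View pics/sidez.png

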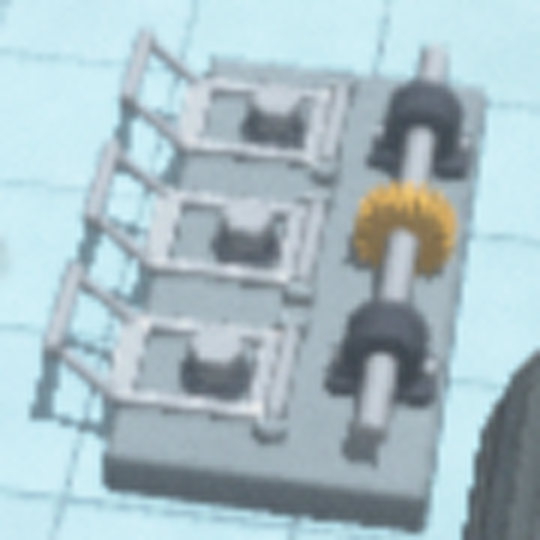

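The zoomed views show head tops at zoom pixels (180,263), (380,260) and (579,255). Bar middles are at (181,418), (383,413) and (588,409).

```bash
cat > h.py <<'E'
import numpy as np,pickle
from scipy.spatial.transform import Rotation as R
def ray(d,u,v):
    A=R.from_euler("xyz",d["attitude"],degrees=True).as_matrix()
    w=A@np.array([(u-d["cx"])/d["fx"],(v-d["cy"])/d["fy"],1]);return d["origin"],w
def onz(d,u,v,z):
    o,w=ray(d,u,v);return o+w*(z-o[2])/w[2]
def proj(d,p):
    A=R.from_euler("xyz",d["attitude"],degrees=True).as_matrix()
    c=A.T@(np.asarray(p,float)-d["origin"]);return d["cx"]+d["fx"]*c[0]/c[2],d["cy"]+d["fy"]*c[1]/c[2]
E
python3 - <<'E'
from h import *
t=pickle.load(open("top.pkl","rb"));s=pickle.load(open("side.pkl","rb"))
f=lambda x,o:(x+.5)/6-.5+o
H=[(180,263),(380,260),(579,255)];B=[(181,418),(383,413),(588,409)]
h=np.array([onz(t,f(a,235),f(b,150),52) for a,b in H]);b=np.array([onz(t,f(a,235),f(b_,150),62) for a,b_ in B])
print(h.round(1));print(b.round(1))
print("side heads",[onz(s,f(a,255),f(c,190),52).round(1) for a,c in [(280,105),(250,220),(220,345)]])
print("side bars",[onz(s,f(a,255),f(c,190),62).round(1) for a,c in [(136,66),(105,180),(64,307)]])
d=h[0]-h[2];print(np.degrees(np.arctan2(d[1],d[0]))-90)
d=b[0]-b[2];print(np.degrees(np.arctan2(d[1],d[0]))-90)
for p,q in zip(h,b): d=p-q;print(np.degrees(np.arctan2(d[1],d[0])),np.hypot(*d[:2]))
for q in[(178,277,8),(255,260,4),(325,268,8),(368,267,6),(145,225,60)]:print(onz(t,*q).round())
E
```

```text
[[ 588.7    2.    52. ]
 [ 587.5  -92.4   52. ]
 [ 587.2 -186.4   52. ]]
[[ 514.3    2.9   62. ]
 [ 514.   -91.2   62. ]
 [ 513.2 -186.6   62. ]]
side heads [array([594.4,  -5.8,  52. ]), array([591.9, -99.2,  52. ]), array([ 590.8, -190.9,   52. ])]
side bars [array([515.5,   1.7,  62. ]), array([516.3, -92.5,  62. ]), array([ 514.1, -187.8,   62. ])]
-0.4419504787706501
-0.33526114362487647
-0.7324006474641489 74.39585778629758
-0.9687036452039753 73.49227257437195
0.22691394895831057 74.04696456938296
[360. 258.   8.]
[402.  36.   4.]
[ 374. -165.    8.]
[ 373. -290.    6.]
[508. 338.  60.]
```

```bash
cat >> h.py <<'E'
def delta(pos,rot,tgt,trot):
    A=R.from_euler("xyz",rot,degrees=True)
    d=A.inv().apply(np.asarray(tgt,float)-pos)/1000
    return np.r_[d,(A.inv()*R.from_euler("xyz",trot,degrees=True)).as_rotvec()].round(4)
E
python3 -c "
from h import *
print(delta([199.4,565.9,231.3],[180,0,160.59],[588.5,2,150],[180,0,89.6]))"
```

```text
[-0.5544 -0.4025  0.0813  0.     -0.      1.239 ]
```

Request:
{"method": "jog_arm", "body": {
  "targets": [
    [-0.0326, -0.0237, 0.0048, 0, 0, 0.073, 1],
    [-0.0652, -0.0474, 0.0096, 0, 0, 0.146, 1],
    [-0.0978, -0.071, 0.0143, 0, 0, 0.219, 1],
    [-0.1304, -0.0947, 0.0191, 0, 0, 0.292, 1],
    [-0.163, -0.1184, 0.0239, 0, 0, 0.365, 1]
  ],
  "newtons": 40
}}

```text
time: 0.57
tool_pos: [314.2, 398.4, 206.8]
tcp_rot: [-180.0, 0.0, 139.5]
ft_force: [1.7, 0.4, 0.8]
finger_gap: 26.0
```

```bash
python3 -c "
from h import *
print(delta([313.8,400.1,207.4],[180,0,139.68],[588.5,2,130],[180,0,89.6]))"
```

```text
[-0.467  -0.1258  0.0774  0.     -0.      0.8741]
```

Request:
{"method": "jog_arm", "body": {
  "targets": [
    [-0.039, -0.0105, 0.005, 0, 0, 0.08, 1],
    [-0.078, -0.021, 0.01, 0, 0, 0.16, 1],
    [-0.117, -0.0315, 0.015, 0, 0, 0.24, 1],
    [-0.156, -0.042, 0.02, 0, 0, 0.32, 1],
    [-0.195, -0.0525, 0.025, 0, 0, 0.4, 1]
  ]
}}

```text
time: 0.98
tool_pos: [429.0, 232.0, 182.1]
tcp_rot: [180.0, -0.0, 116.5]
ft_force: [1.3, 0.3, -0.2]
finger_gap: -0.1
```

```bash
python3 -c "
from bench import r
from h import *
s=r.sense();print(s['tool_pos'],s['tcp_rot'],s['finger_gap'],delta(s['tool_pos'],s['tcp_rot'],[588.5,2,120],[180,0,89.6]))"
```

```text
[429.04007408 231.99426687 182.08890323] [ 1.79994878e+02 -2.27244409e-03  1.16534924e+02] -0.06974397453774431 [-2.770e-01  3.990e-02  6.210e-02  1.000e-04 -1.000e-04  4.701e-01]
```

Request:
{"method": "jog_arm", "body": {
  "targets": [
    [-0.04, 0.0057, 0.008, 0, 0, 0.09, 1],
    [-0.08, 0.0114, 0.016, 0, 0, 0.18, 1],
    [-0.12, 0.0171, 0.024, 0, 0, 0.27, 1],
    [-0.16, 0.0228, 0.032, 0, 0, 0.36, 1],
    [-0.2, 0.0285, 0.04, 0, 0, 0.46, 1]
  ]
}}

```text
time: 1.4
tool_pos: [544.6, 66.1, 141.8]
tcp_rot: [-180.0, -0.0, 90.1]
ft_force: [0.1, 1.4, 0.8]
finger_gap: 0.1
```

```bash
python3 -c "
from bench import r
from h import *
s=r.sense();print(s['tool_pos'],s['tcp_rot'],s['finger_gap'],delta(s['tool_pos'],s['tcp_rot'],[588.5,2,100],[180,0,89.6]))"
```

```text
[544.59909659  66.14386357 141.83303956] [-1.79994338e+02 -6.36118495e-03  9.01408229e+01] 0.07464895385798433 [-0.0643  0.0437  0.0418 -0.0001 -0.0001  0.0094]
```

Request:
{"method": "jog_arm", "body": {
  "targets": [
    [-0.032, 0.022, 0.02, 0, 0, 0.009, 1],
    [-0.0643, 0.0437, 0.042, 0, 0, 0.009, 1],
    [-0.0643, 0.0437, 0.06, 0, 0, 0.009, 1],
    [-0.0643, 0.0437, 0.072, 0, 0, 0.009, 1],
    [-0.0643, 0.0437, 0.072, 0, 0, 0.009, 1]
  ]
}}

```text
time: 1.82
tool_pos: [585.0, 4.2, 66.2]
tcp_rot: [-179.6, -0.1, 89.8]
ft_force: [-1.1, 0.8, -0.3]
finger_gap: 0.4
```

```bash
python3 -c "
from bench import r
import cv2
from h import *
s=r.sense();print(s['tool_pos'],s['tcp_rot'],s['ft_force'])
for n in ('side','wrist'):
  d=r.snapshot(n);p=d['pixels'][:,:,::-1]
  if n=='side':p=cv2.resize(p[170:280,235:355],None,fx=5,fy=5,interpolation=cv2.INTER_CUBIC)
  cv2.imwrite(f'pics/{n}1.png',p)"
```

```text
[585.01363502   4.18571086  66.22693674] [-1.79589207e+02 -5.25947136e-02  8.98182403e+01] [-1.14820133  0.78446147 -0.33475769]
```

View pics/side1.png

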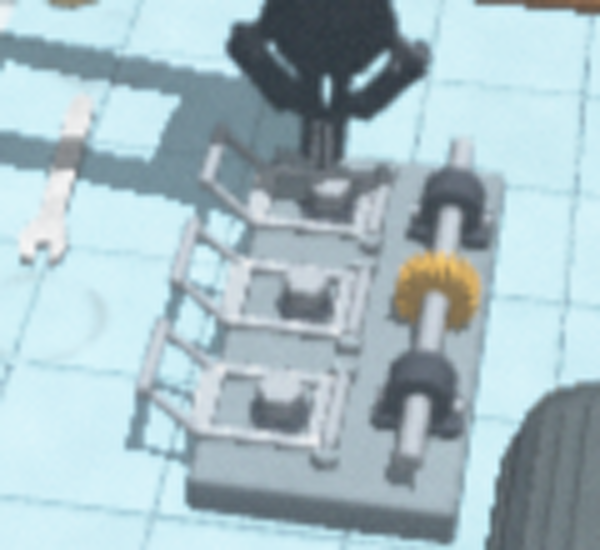

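View pics/wrist1.png

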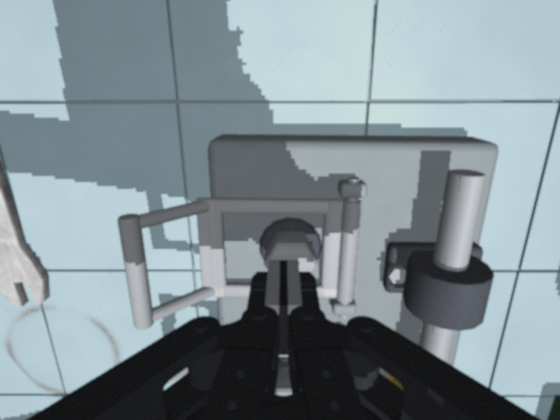

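The side view shows the closed fingertips over the left bolt. The wrist view shows the head (290,240) right under the fingers.

```bash
python3 -c "
from bench import r
s=r.sense();print(s['time'],s['tool_pos'],s['tcp_rot'],s['ft_force'])"
```

```text
1.9167 [587.13251429   5.11631626  70.07882906] [-1.79897097e+02 -2.67235388e-02  8.99335818e+01] [0.10152307 0.26039292 0.45796013]
```

Request:
{"method": "jog_arm", "body": {
  "targets": [
    [0, 0.002, 0.003, 0, 0, 0, 1],
    [0, 0.002, 0.006, 0, 0, 0, 1],
    [0, 0.002, 0.009, 0, 0, 0, 1],
    [0, 0.002, 0.012, 0, 0, 0, 1],
    [0, 0.002, 0.014, 0, 0, 0, 1]
  ]
}}

```text
time: 2.33
tool_pos: [590.1, 4.5, 56.4]
tcp_rot: [180.0, 0.0, 89.9]
ft_force: [0.4, 0.5, -0.4]
finger_gap: 0.0
```

Request:
{"method": "jog_arm", "body": {
  "targets": [
    [-0.002, -0.001, 0.002, 0, 0, 0, 1],
    [-0.002, -0.001, 0.004, 0, 0, 0, 1],
    [-0.002, -0.001, 0.005, 0, 0, 0, 1],
    [-0.002, -0.001, 0.006, 0, 0, 0, 1]
  ]
}}

```text
time: 2.67
tool_pos: [589.1, 1.9, 52.2]
tcp_rot: [-180.0, 0.0, 89.9]
ft_force: [-12.6, -0.4, 24.5]
finger_gap: 0.4
```

Left bolt is tight (24 N at z=52). On to the middle one.

Request:
{"method": "jog_arm", "body": {
  "targets": [
    [0, 0, -0.015, 0, 0, 0, 1],
    [-0.032, 0, -0.015, 0, 0, 0, 1],
    [-0.064, 0, -0.015, 0, 0, 0, 1],
    [-0.0945, 0, -0.015, 0, 0, 0, 1],
    [-0.0945, 0, -0.01, 0, 0, 0, 1]
  ]
}}

```text
time: 3.08
tool_pos: [589.9, -97.7, 61.9]
tcp_rot: [179.8, 0.2, 89.7]
ft_force: [0.1, -0.2, 0.6]
finger_gap: -0.1
```

Request:
{"method": "jog_arm", "body": {
  "targets": [
    [0, 0, 0.002, 0, 0, 0, 1],
    [0, 0, 0.004, 0, 0, 0, 1],
    [0, 0, 0.006, 0, 0, 0, 1],
    [0, 0, 0.008, 0, 0, 0, 1],
    [0, 0, 0.008, 0, 0, 0, 1]
  ]
}}

```text
time: 3.5
tool_pos: [588.7, -91.4, 51.9]
tcp_rot: [-180.0, -0.0, 90.0]
ft_force: [-0.2, 0.8, 0.9]
finger_gap: -0.2
```

Request:
{"method": "jog_arm", "body": {
  "targets": [
    [0, 0, 0.001, 0, 0, 0, 1],
    [0, 0, 0.002, 0, 0, 0, 1],
    [0, 0, 0.002, 0, 0, 0, 1]
  ]
}}

```text
time: 3.75
tool_pos: [589.1, -92.0, 50.4]
tcp_rot: [180.0, -0.0, 89.9]
ft_force: [-1.3, 0.0, 0.5]
finger_gap: -0.1
```

Request:
{"method": "jog_arm", "body": {
  "targets": [
    [0, 0, 0.001, 0, 0, 0, 1],
    [0, 0, 0.002, 0, 0, 0, 1],
    [0, 0, 0.003, 0, 0, 0, 1],
    [0, 0, 0.004, 0, 0, 0, 1]
  ]
}}

```text
time: 4.08
tool_pos: [589.1, -92.4, 46.5]
tcp_rot: [180.0, -0.0, 89.9]
ft_force: [-0.1, 1.3, 1.6]
finger_gap: 0.2
```

Request:
{"method": "jog_arm", "body": {
  "targets": [
    [0, 0, 0.001, 0, 0, 0, 1],
    [0, 0, 0.002, 0, 0, 0, 1],
    [0, 0, 0.003, 0, 0, 0, 1],
    [0, 0, 0.003, 0, 0, 0, 1]
  ]
}}

```text
time: 4.42
tool_pos: [589.2, -92.5, 44.5]
tcp_rot: [180.0, 0.0, 89.9]
ft_force: [-4.9, 2.2, 10.2]
finger_gap: 0.0
```

Middle bolt sank 8 mm under a light push and then bottomed out, so it's the loose one. I'll retreat and look again for the bar grasp.

Request:
{"method": "jog_arm", "body": {
  "targets": [
    [0, 0, -0.03, 0, 0, 0, 1],
    [0, 0, -0.06, 0, 0, 0, 0.8],
    [0, -0.03, -0.075, 0, 0, 0, 0.6],
    [0, -0.06, -0.075, 0, 0, 0, 0.6],
    [0, -0.075, -0.075, 0, 0, 0, 0.6]
  ]
}}

```text
time: 4.83
tool_pos: [512.4, -92.6, 119.2]
tcp_rot: [180.0, 0.0, 89.9]
ft_force: [-0.4, -0.1, -0.1]
finger_gap: 33.8
```

```bash
python3 -c "
from bench import r
import cv2
from h import *
for n in ('side','wrist'):
  d=r.snapshot(n);pickle.dump(d,open(n+'2.pkl','wb'));p=d['pixels'][:,:,::-1]
  if n=='side':p=cv2.resize(p[170:280,235:355],None,fx=5,fy=5,interpolation=cv2.INTER_CUBIC)
  cv2.imwrite(f'pics/{n}2.png',p)
s=r.sense();print(s['time'],s['tool_pos'],s['tcp_rot'],s['ft_force'],s['finger_gap'])"
```

```text
4.9333 [511.71291515 -92.35183524 118.07733873] [-1.79919655e+02  6.94867089e-03  8.98498478e+01] [-0.59088708  0.21777677 -0.51356611] 34.17379937999283
```

View pics/side2.png

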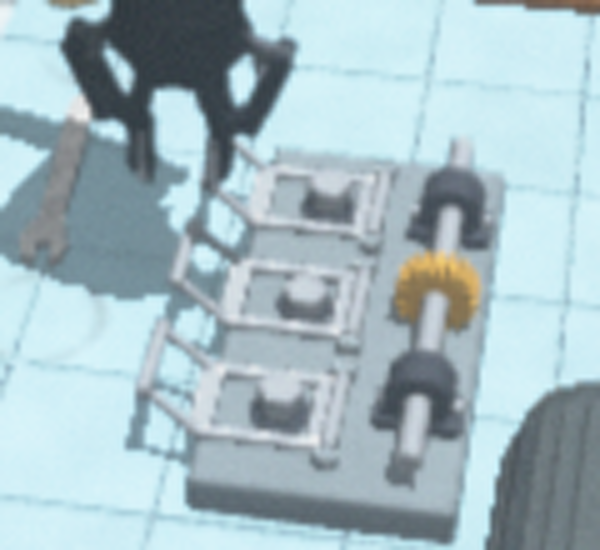

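View pics/wrist2.png

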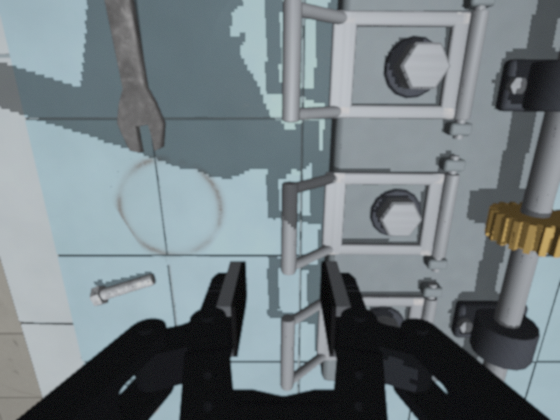

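Wrist view: the middle bolt head (400,213) sits visibly lower than the left one, its keeper is shut, and the middle bar runs from (290,185) to (288,270).

```bash
python3 -c "
from h import *
d=pickle.load(open('wrist2.pkl','rb'))
print(onz(d,289,228,62),onz(d,290,185,62),onz(d,288,270,62),onz(d,291,60,62))
print(proj(d,[514,-92,62]),d['origin'])"
```

```text
[514.13227687 -90.40833749  62.        ] [514.62569735 -63.01111362  62.        ] [ 513.59180469 -119.58927678   62.        ] [514.85004306   4.9951207   62.        ]
(np.float64(288.7762461530055), np.float64(230.3876875659088)) [510.93945633  -7.30654553 259.80202322]
```

Request:
{"method": "jog_arm", "body": {
  "targets": [
    [0.001, 0.002, 0.02, 0, 0, 0, 0.6],
    [0.001, 0.002, 0.04, 0, 0, 0, 0.6],
    [0.001, 0.002, 0.056, 0, 0, 0, 0.6],
    [0.001, 0.002, 0.068, 0, 0, 0, 0.6],
    [0.001, 0.002, 0.074, 0, 0, 0, 0.6]
  ],
  "newtons": 40
}}

```text
time: 5.35
tool_pos: [514.9, -91.0, 42.2]
tcp_rot: [-179.8, -0.0, 89.9]
ft_force: [-0.4, 1.2, -0.8]
finger_gap: 34.4
```

Request:
{"method": "jog_arm", "body": {
  "targets": [
    [0, 0, 0, 0, 0, 0, 0.75],
    [0, 0, 0, 0, 0, 0, 0.9],
    [0, 0, 0, 0, 0, 0, 1],
    [0, 0, 0, 0, 0, 0, 1],
    [0, 0, 0, 0, 0, 0, 1]
  ],
  "newtons": 40
}}

```text
time: 5.77
tool_pos: [513.8, -91.2, 44.3]
tcp_rot: [-179.7, -0.0, 89.9]
ft_force: [-10.0, -0.4, 1.1]
finger_gap: 8.6
```

```bash
python3 -c "
from bench import r
import cv2
from h import *
d=r.snapshot('side');p=d['pixels'][:,:,::-1]
p=cv2.resize(p[170:280,235:355],None,fx=5,fy=5,interpolation=cv2.INTER_CUBIC)
cv2.imwrite(f'pics/side3.png',p)
s=r.sense();print(s['time'],s['tool_pos'],s['tcp_rot'],s['ft_force'],s['finger_gap'])
b0=np.array([-107,26])
for a in range(0,65,5):
  t=np.radians(a);c,q=np.cos(t),np.sin(t)
  x=b0[0]*c+b0[1]*q;z=-b0[0]*q+b0[1]*c
  print(a,round((x+107)/1000,4),round((z-26)/1000,4))"
```

```text
5.8167 [513.7726701  -91.2217798   44.26185601] [-1.79722842e+02 -1.83729451e-02  8.98829384e+01] [-10.60341964   0.06875857   1.24180217] 8.40936803456199
0 0.0 0.0
5 0.0027 0.0092
10 0.0061 0.0182
15 0.0104 0.0268
20 0.0153 0.035
25 0.021 0.0428
30 0.0273 0.05
35 0.0343 0.0567
40 0.0417 0.0627
45 0.0497 0.068
50 0.0581 0.0727
55 0.0669 0.0766
60 0.076 0.0797
```

View pics/side3.png

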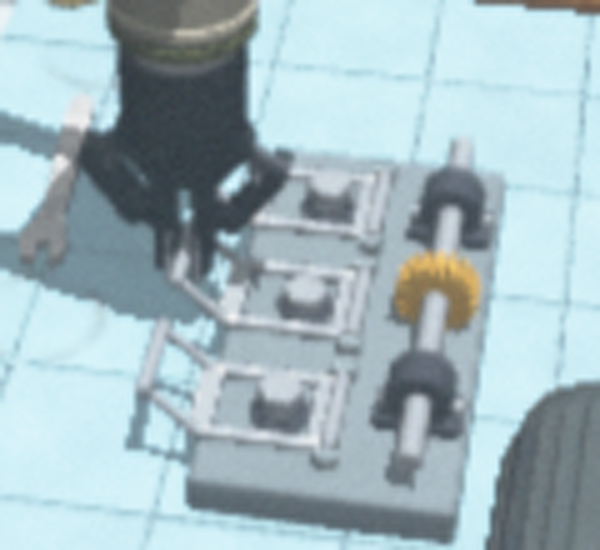

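The fingers have closed on the middle bar (gap 8.4 mm). I'll lift along the arc in small steps.

Request:
{"method": "jog_arm", "body": {
  "targets": [
    [0, -0.001, -0.003, 0, 0, 0, 1],
    [0, 0.0005, -0.006, 0, 0, 0, 1],
    [0, 0.0017, -0.0092, 0, 0, 0, 1],
    [0, 0.0033, -0.0137, 0, 0, 0, 1],
    [0, 0.0051, -0.0182, 0, 0, 0, 1]
  ]
}}

```text
time: 6.23
tool_pos: [519.7, -91.3, 62.8]
tcp_rot: [-179.8, -0.0, 89.9]
ft_force: [-7.2, -0.1, -1.5]
finger_gap: 8.1
```

```bash
python3 -c "
from bench import r
s=r.sense();print(s['time'],s['tool_pos'],s['tcp_rot'],s['ft_force'],s['finger_gap'])"
```

```text
6.2333 [519.74326663 -91.27714835  62.82268917] [-1.79821795e+02 -4.86177217e-03  8.98861024e+01] [-7.22701806 -0.10346268 -1.51246898] 8.137638551725159
```

Request:
{"method": "jog_arm", "body": {
  "targets": [
    [0, 0.0043, -0.0086, 0, 0, 0, 1],
    [0, 0.0092, -0.0168, 0, 0, 0, 1],
    [0, 0.0149, -0.0246, 0, 0, 0, 1],
    [0, 0.0149, -0.0246, 0, 0, 0, 1]
  ]
}}

```text
time: 6.57
tool_pos: [535.5, -91.5, 89.8]
tcp_rot: [-179.9, 0.0, 89.9]
ft_force: [-16.6, 1.4, 9.9]
finger_gap: 8.8
```

Request:
{"method": "jog_arm", "body": {
  "targets": [
    [0, 0.0063, -0.0072, 0, 0, 0, 1],
    [0, 0.0133, -0.0139, 0, 0, 0, 1],
    [0, 0.0207, -0.0199, 0, 0, 0, 1],
    [0, 0.0207, -0.0199, 0, 0, 0, 1]
  ]
}}

```text
time: 6.9
tool_pos: [557.8, -91.8, 110.8]
tcp_rot: [179.9, 0.0, 89.9]
ft_force: [-13.8, 1.6, 16.2]
finger_gap: 8.7
```

Following, but with about 20 N radially, so the command is 1–2 mm too close to the hinge. I'll correct that and look.

Request:
{"method": "jog_arm", "body": {
  "targets": [
    [0, -0.001, -0.0015, 0, 0, 0, 1],
    [0, 0.007, -0.0068, 0, 0, 0, 1],
    [0, 0.007, -0.0068, 0, 0, 0, 1]
  ]
}}

```text
time: 7.15
tool_pos: [564.8, -91.8, 115.9]
tcp_rot: [179.9, 0.0, 89.9]
ft_force: [-5.8, -0.9, 5.4]
finger_gap: 7.7
```

```bash
python3 -c "
from bench import r
import cv2
d=r.snapshot('side');p=d['pixels'][:,:,::-1]
p=cv2.resize(p[150:270,235:355],None,fx=5,fy=5,interpolation=cv2.INTER_CUBIC)
cv2.imwrite(f'pics/side4.png',p)
s=r.sense();print(s['time'],s['tool_pos'],s['tcp_rot'],s['ft_force'],s['finger_gap'])"
```

```text
7.2 [564.3411772  -91.76374093 115.56284116] [1.79919063e+02 4.94221475e-02 8.98862967e+01] [-5.95622376 -1.41845474  7.26613717] 8.069526146858715
```

View pics/side4.png

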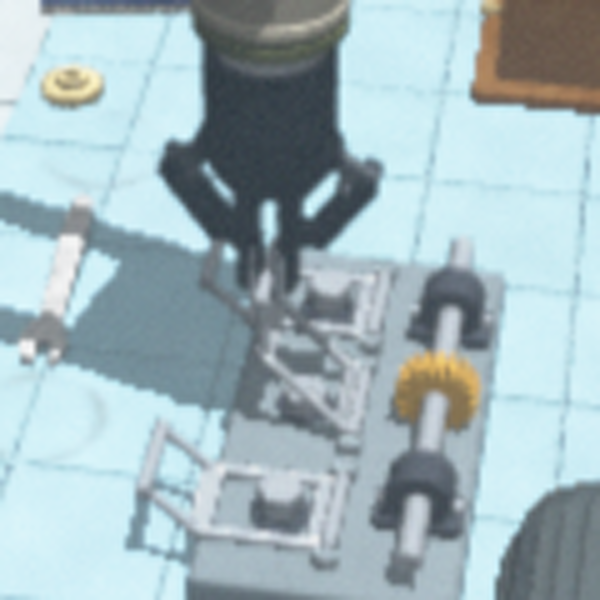

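The side view shows the middle keeper raised to about 45° with its bar (265,285) between the fingers. The other keepers are shut. Going on to about 61°.

Request:
{"method": "jog_arm", "body": {
  "targets": [
    [0, 0.0082, -0.0052, 0, 0, 0, 1],
    [0, 0.0168, -0.0093, 0, 0, 0, 1],
    [0, 0.0258, -0.0126, 0, 0, 0, 1],
    [0, 0.0278, -0.0132, 0, 0, 0, 1],
    [0, 0.0278, -0.0132, 0, 0, 0, 1]
  ]
}}

```text
time: 7.62
tool_pos: [592.4, -92.0, 128.7]
tcp_rot: [179.9, 0.1, 89.9]
ft_force: [-5.4, -2.2, 7.4]
finger_gap: 8.3
```

```bash
python3 -c "
from bench import r
import cv2
from h import *
for n in('side','top','wrist'):
  d=r.snapshot(n);pickle.dump(d,open(n+'5.pkl','wb'));p=d['pixels'][:,:,::-1]
  if n=='side':p=cv2.resize(p[150:270,235:355],None,fx=5,fy=5,interpolation=cv2.INTER_CUBIC)
  cv2.imwrite(f'pics/{n}5.png',p)
s=r.sense();print(s['time'],s['tool_pos'],s['tcp_rot'],s['ft_force'],s['finger_gap'],s['qd'])"
```

```text
7.7667 [591.94177483 -92.00028637 128.60463455] [1.79889622e+02 6.42543559e-02 8.98801276e+01] [-4.96926267 -1.40462618  7.70273131] 8.345029867566868 [-0.12277158 -0.0771496   0.19299616 -0.04434064 -0.04235797  0.00082569]
```

View pics/side5.png

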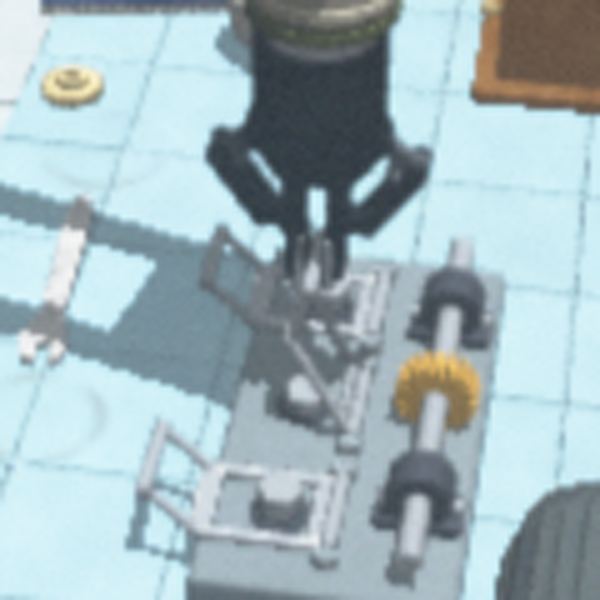

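View pics/wrist5.png

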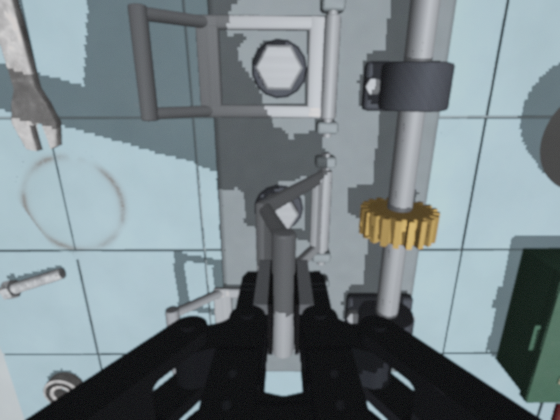

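View pics/top5.png

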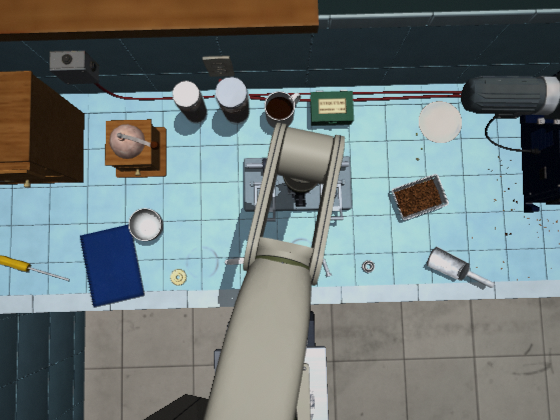

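All views agree: the middle keeper is up at about 60° with its bar pinched at wrist pixel (284,240). The left and right keepers are shut and the loose things have not moved. I'll let it settle and hand in.

Request:
{"method": "jog_arm", "body": {
  "targets": [
    [0, 0, 0, 0, 0, 0, 1],
    [0, 0, 0, 0, 0, 0, 1],
    [0, 0, 0, 0, 0, 0, 1],
    [0, 0, 0, 0, 0, 0, 1],
    [0, 0, 0, 0, 0, 0, 1]
  ]
}}

```text
time: 8.18
tool_pos: [591.8, -92.0, 128.5]
tcp_rot: [179.9, 0.1, 89.9]
ft_force: [-5.4, -2.2, 7.7]
finger_gap: 8.1
```

```bash
python3 -c "
from bench import r
s=r.sense();print(s['time'],s['tool_pos'],s['ft_force'],s['finger_gap'],s['qd'])
r.hand_in()"
```

```text
8.1833 [591.79669515 -91.98039353 128.51946279] [-5.44172474 -2.16910659  7.68095436] 8.102328914231416 [ 0.13114893  0.01508313 -0.01102321  0.12214863  0.01477782  0.05876701]
the job is handed in; nothing more can be done
```

The middle bolt is the loose one. I lifted its keeper to about 60° and handed the job in at 8.2 s with the bar still held.

- **Finding the bolt:** the left bolt did not give at 24 N. The middle one sank about 8 mm under a light push and stayed down. I did not tap the right bolt, since the loose one was already found.
- **Lifting the keeper:** I pinched the middle keeper's bar from above and moved it along its arc. The bar pressed outward with about 21 N part-way up, so I moved the path 1–2 mm farther from the hinge.
- **Last checks:** the arm was at rest, the finger gap was 8.1 mm on the bar and the wrist force was about 10 N. The pictures showed the other two keepers shut and the loose things where they were.
- **Small disagreement:** the fingers rose about 84 mm against the 80 mm expected for 60°, so the bar sits a few millimetres lower between the pads. The 60° comes from the arm's position and the pictures, as there is no direct reading of the keeper's angle.

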